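# Clip the drive wheel onto the pot turner and engage its drive

## Task

Get the tilting pot turner ready to run: take the spring clip from its wooden stand and push it sideways across the sloping axle, into the groove in front of the wheel, until it snaps fully home, and let go of it. Then pull the selector knob on top of the gearbox up, turn it counter-clockwise to the other notch and let it drop fully into that notch. Leave the pump bottle, the jar and the white tub where they stand.

Things in the scene. Friction and masses are not known exactly. Their poses are not given: they have to be found in the camera images.
- turner: grey gearbox, bolted down, at a varying place and yaw. Origin on the bench under the start of the axle boss; x is the level direction in which the axle rises, y left, z up. Housing x -135 to 20, y -65 to 65 mm, top at z 90 mm; foot plate 210 x 170 mm. Knob axis vertical at x -90, y 0 mm. A boss 60 mm in diameter, then the axle, rise from it towards +x at 28 deg above level
- axle: fixed steel axle, 40 mm diameter. Origin on its axis, mid groove (102 mm ahead of and 119 mm above turner's origin). x along the axle, up and outward, 28 deg above level; y level; z square to the axle, leaning 28 deg back from vertical: push the clip on along -z. Groove floor 24 mm diameter, 17 mm wide, edges chamfered to 24 mm wide at the surface. Axle ends at x +30 mm
- wheel (a joint): rubber-rimmed drive wheel on the axle behind the groove, 110 mm diameter, 30 mm thick, from x -60 to -30 mm in axle's frame; turns freely, its angle in rad does not matter
- clip: spring clip, an open metal C, 94 mm long, 60 wide, 12 thick, about 115 g, upright in its stand, tab up. Origin: centre of the mouth, on the axle's axis when seated. z from mouth to tab, y across the width, x through the thickness; a half turn about z looks the same. Shoulder bar z 22 to 34 mm, 60 wide; jaws down to z -18 mm. Home: origin and axes on axle's (either way round)
- clip_tab (a point): middle of the clip's tab, 58 mm above clip's origin along its z, same axes. Tab 28 mm wide (y, hold it across this), z +34 to +76 mm from the clip's origin. Below, two dark sprung jaws with round lips, 16 mm apart 10 mm below the origin, meet the groove floor when the clip's origin is about 22 mm from the axle's, spread, and snap shut under it. Pushing on takes 5 to 20 N
- rack: plywood stand of the clip, fixed, 90 x 110 mm foot, 38 mm high, with a slot 15 mm wide (x) and 70 mm long (y), its floor 12 mm above the bench. Origin under its centre on the bench. The clip in it faces the same way and its origin is 30 mm above the bench
- selector_grip (a point): middle of the black selector knob's wing, on its vertical axis, 133 mm above the bench when down. Wing 56 mm long along this frame's x, 18 mm thick along y (hold it across y), from 21 mm below to 15 mm above this point. A steel pin points along +x from the knob's foot, over a notched collar 56 mm in diameter, 12 mm high on the housing
- selector (a joint): knob angle in rad, growing counter-clockwise seen from above; 0: pin in the first notch (it starts here, give or take 0.08), pointing along turner's x; 1.22 (70 deg): pin in the other notch. Each notch leaves about 0.12 rad of play to either side; stops at -0.12 and 1.34
- selector_lift (a joint): how far the knob is pulled up, in m: 0 down in a notch, stop at 0.020. It must be above 0.009 for the pin to pass over the collar; released between notches it stays up on the collar. Spring about 5 N when down, 250 N/m more as it rises
- tub: white open plastic tub with stirring sticks, 100 x 120 x 60 mm, bystander; origin under its centre. It and the stand may have changed sides
- pump_bottle: white bottle with a pump head, 84 mm diameter, 220 mm high, bystander; origin under its centre
- jar: jar with a black cap, 72 mm diameter, 90 mm high, bystander; origin under its centre

How it is judged:
By the outcome, as a careful person would: the job done as asked, in the order asked, and still so for the second after the job is handed in, with the robot touching nothing.
It also fails if it takes over 67 s, if anything falls off the work surface, if the arm or the gripper's body presses on something with over 40 N, if the wrist force passes 120 N, or if a joint passes its speed limit or range.

## Robot

A 7-joint arm with a two-finger parallel gripper is mounted at the origin on the work surface. World frame = base frame: x ahead of the robot, y to its left, z up, the work surface at z = 0. Lengths are in m, angles in rad, forces in N, time in s.
With the tool pointing down it reaches from about 0.425 to 0.875 m from the base axis. Payload 4.7 kg.
Tool frame: the origin (TCP) lies between the finger pads; the fingertips stand 8 mm ahead of it and the grasp point (between the pads) lies 11 mm behind it; z points along the fingers, y is the line along which they close (so a half turn about z gives the same grasp; the last joint's range is limited). The gripper opens to 87 mm and grips with 3 to 60 N. Pads are 19 mm wide; open, the fingers measure 117 mm over their backs; the gripper's body (75 mm by 190 mm) begins 51 mm behind the grasp point.
Start: joints at [0.014, 0.321, -0.07, 1.45, 0.023, 1.371, -0.057], TCP at [0.65, -0, 0.231] pointing down, gripper open.
Joint ranges: [-2.86, 2.86], [-0.3, 2.09], [-1.38, 1.24], [0.06, 2.45], [-1.56, 4.7], [0.09, 2.05], [-2.69, 2.69]. Speed limits (rad/s): [2.57, 2.57, 3.14, 3.14, 3.14, 3.14, 3.14].

## Interface

Orientations are given as a 3x3 rotation matrix whose columns are the frame's x, y, z axes.
In Python, from rig import arm, cams, sensors gives the robot as it stands (arm), with the cameras (cams) and the readings (sensors).
- The arm moves only by the tool nudge_tcp, called after "Call:" by a JSON object that holds its "api" and its "payload". Schema: {"type":"object","properties":{"moves":{"type":"array","items":{"type":"array","prefixItems":[{"type":"array","items":{"type":"number"},"minItems":3,"maxItems":3},{"type":"array","items":{"type":"number"},"minItems":3,"maxItems":3}],"minItems":2,"maxItems":2},"minItems":1,"maxItems":20},"jaw":{"type":"number"},"force":{"type":"number"},"only":{"type":"string"},"quiet":{"type":"boolean"},"lines":{"type":"string"}},"required":["moves"],"additionalProperties":false}. moves is a list of rows, 1 to 20 of them, each written [[dx, dy, dz], [rx, ry, rz]]: dx, dy, dz in shares of the most that a row can go, 1 being 62.5 mm, then a rotation vector rx, ry, rz in parts of the range, where 1.0 means pi rad; each row shifts and turns the commanded pose from where the row before left it, along the tool's axes as they then stand; what a row does not reach is not made up. A row lasts 1/8 s, in which the tool goes at most 0.0625 m and 0.188 rad, less where a joint would pass 70% of its speed; a pose out of reach is approached as far as the arm can. jaw is the finger opening in m, set as the call begins (left out keeps the last). The fingers move at their own pace and stop on an object; force is the grip in N (left out, the last holds). Time passes only in rows, so rows that do not move let the fingers close. The tool returns the time, the measured TCP pose, the force, the opening and the grip force at its end. only (a regular expression) keeps the lines of the reply that match it, lines (a string "A,B") keeps lines A to B, and quiet returns only ok. A shift or turn number past 1, either way, is cut back to 1. Input that does not fit is refused with a message, and nothing moves.
- sensors.state(): the state, without advancing time (a new reading comes with each control period).
- cams.read_camera(name): name is "scene" or "side" or "wrist"; returns (picture, depth): 480x640x3 uint8, red, green, blue; 480x640 float32, m along the optical axis (not along the pixel's ray), 0 where there is no reading.
- cams.camera_params(name): a dict with "mtx" (3x3 intrinsics, pixels), "k1" (the pictures are not rectified: a ray, as slopes to the right and down, at radius r is drawn at 1 + k1 r^2 times it, then the intrinsics apply), "R" (3x3) and "t" (3): a world point X has camera coordinates R X + t. Camera axes: x right, y down, z forward; pixel columns grow to the right and rows downward; lengths in m; the calibration is good to about 2 mm. A picture is of the moment at which its call begins: read the wrist's pose just before it. camera_params takes no time and is no camera call; for the wrist camera it gives the pose at the moment of the call.
- arm.job_done(): hands the job in; it is judged then, once.
The state is a dict: "time": time; "joints": joint angles; "joint_vel": joint speeds; "joint_torque": joint torques, N m; "position": TCP position; "tcp_rot": TCP orientation; "ft_force": force on the tool from outside, world axes, zero at the start; "moment": the same for the moment, N m; "opening": finger opening in m; "finger_force": force on a finger pad.
Only numpy, scipy, OpenCV 4.12 (cv2) and the standard library are available. Lean on these libraries where they do the work, as an engineer would, in place of code of your own. Each camera call takes 0.05 s, during which the arm holds its last target. There are 200 camera calls.

## Working session

There is one attempt and no reset: what is moved stays moved. The work goes in short steps, Python scripts to look and compute and a tool call to move; the robot and the scene stay as the last step left them, time stands still between calls to the robot, and variables do not carry over. Pictures are saved under pics/ and viewed, at most 10 in all, crops included, and the job is handed in when it is done.

```bash
ls; mkdir -p pics
```

Create h.py:
```python
import numpy as np, cv2
from rig import arm, cams, sensors
def save(n,f):
    p,d=cams.read_camera(n); cv2.imwrite(f'pics/{f}.png',p[:,:,::-1]); c=cams.camera_params(n); np.savez(f'pics/{f}.npz',d=d,p=p,**{k:np.array(v) for k,v in c.items()})
def cloud(f):
    a=np.load(f'pics/{f}.npz'); v,u=np.mgrid[0:480,0:640]
    uv=np.stack([u,v],-1).reshape(-1,1,2).astype(float)
    s=cv2.undistortPoints(uv,a['mtx'],np.array([float(a['k1']),0,0,0])).reshape(480,640,2)
    d=a['d']; X=np.dstack([s*d[...,None],d]); return (X-a['t'])@a['R'],d,a['p']
```

Run:
```python
from h import *
for n in ['scene','side','wrist']: save(n,n)
a=np.hstack([cv2.imread('pics/scene.png'),cv2.imread('pics/side.png')]);cv2.imwrite('pics/both.png',cv2.resize(a,(800,300)))
for n in ['scene','side','wrist']:
  c=cams.camera_params(n);print(n,-np.array(c['R']).T@c['t'],c['R'][2])
```

```text
pics
rig.py
scene [1.02675699 0.63387506 1.05742705] [-0.36527357 -0.56192825 -0.742167  ]
side [-0.04171725  0.87805576  1.05182974] [ 0.4046432  -0.6610169  -0.63191814]
wrist [0.64965714 0.07353514 0.3841158 ] [-0.0024424  -0.26753738 -0.96354439]
```

View pics/scene.png

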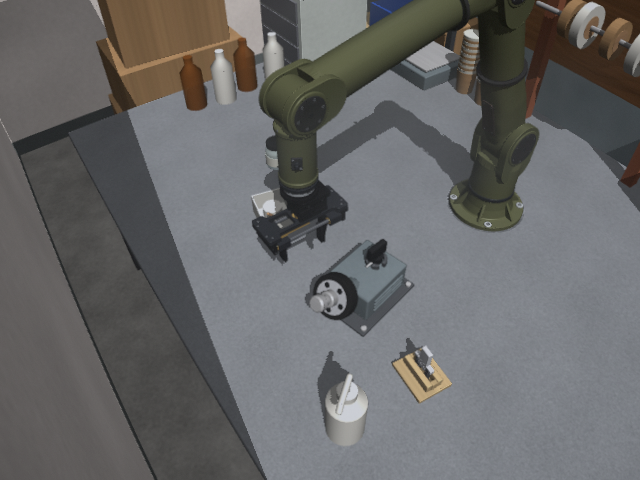

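View pics/side.png

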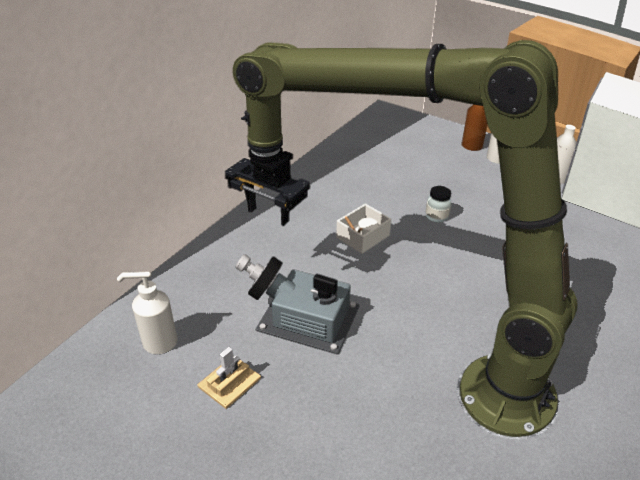

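The scene view shows the gearbox at about (375,280), the knob at (376,252), the wheel at (335,297), the stand at (422,372) and the bottle at (346,415). In the side view they are at about (310,305), (325,287), (265,278), (229,375) and (153,320).

Run:
```python
from h import *
for n,pts in [('scene',dict(knob=(376,247),house=(385,270),axend=(318,302),tab=(425,353),rack=(412,380),bottle=(346,415),plate=(363,328))),('side',dict(knob=(325,284),house=(335,300),axend=(242,264),tab=(228,355),rack=(229,395),bottle=(155,320),tub=(365,228)))]:
    X,d,p=cloud(n)
    for k,(u,v) in pts.items(): print(n,k,X[v,u].round(4))
P=[]; 
for n in ['scene','side']:
    X,d,p=cloud(n); X=X.reshape(-1,3); C=p.reshape(-1,3).astype(int); m=(d.ravel()>0)&(X[:,0]>.2)&(X[:,0]<.95)&(X[:,1]>0.05)&(X[:,1]<.6); P.append((X[m],C[m]))
for i,(X,C) in enumerate(P):
    print('cam',i)
    h=X[(abs(X[:,2]-.09)<.004)&(C.max(1)-C.min(1)<50)&(C.mean(1)>60)]
    print('top',len(h),h.mean(0) if len(h) else 0,np.ptp(h,axis=0)); print(cv2.minAreaRect(h[:,:2].astype(np.float32)))
    w=X[(C[:,0]-C[:,2]>50)&(X[:,2]>-.01)&(X[:,2]<.06)]
    print('wood',len(w),w.min(0),w.max(0),cv2.minAreaRect(w[:,:2].astype(np.float32)))
    w=w[w[:,2]>.03]; print('woodtop',len(w),cv2.minAreaRect(w[:,:2].astype(np.float32)))
for n,(x0,y0,x1,y1) in [('scene',(300,220,460,410)),('side',(190,230,370,410))]:
    cv2.imwrite(f'pics/{n}_c.png',cv2.resize(cv2.imread(f'pics/{n}.png')[y0:y1,x0:x1],None,fx=3,fy=3,interpolation=cv2.INTER_CUBIC))
```

```text
scene knob [0.4702 0.0426 0.1497]
scene house [0.4616 0.0739 0.0884]
scene axend [0.6697 0.0897 0.1406]
scene tab [0.5429 0.3064 0.1006]
scene rack [0.5685 0.3111 0.0128]
scene bottle [0.7734 0.3343 0.1407]
scene plate [0.5759 0.1405 0.0162]
side knob [0.4582 0.0442 0.1388]
side house [0.4352 0.0351 0.0927]
side axend [0.6559 0.0975 0.141 ]
side tab [0.5319 0.3063 0.0998]
side rack [0.5088 0.3429 0.0183]
side bottle [0.7195 0.3299 0.1143]
side tub [ 0.5429 -0.3072  0.0377]
cam 0
top 1155 [0.51143355 0.10026529 0.08984209] [0.38608685 0.30035366 0.00796354]
((0.5854766368865967, 0.2075393795967102), (0.45093661546707153, 0.21867281198501587), 51.60178756713867)
wood 1008 [ 0.49319872  0.25069615 -0.00211159] [0.58781509 0.36776285 0.04368371] ((0.5366269946098328, 0.3075940012931824), (0.11476878821849823, 0.0933784767985344), 83.43120574951172)
woodtop 302 ((0.5387834906578064, 0.3112480938434601), (0.08824069052934647, 0.0448206290602684), 85.08573150634766)
cam 1
top 1149 [0.50741016 0.10780494 0.09086803] [0.36476725 0.3003854  0.00795553]
((0.5803690552711487, 0.2060701847076416), (0.42991894483566284, 0.19585435092449188), 60.44009017944336)
wood 1179 [ 0.48656527  0.25728087 -0.00402076] [0.59656853 0.36785276 0.05856678] ((0.5428833961486816, 0.3084699511528015), (0.1113315299153328, 0.102737195789814), 83.79755401611328)
woodtop 353 ((0.5380220413208008, 0.30897819995880127), (0.09181711822748184, 0.04688058793544769), 83.42158508300781)
```

View pics/scene_c.png

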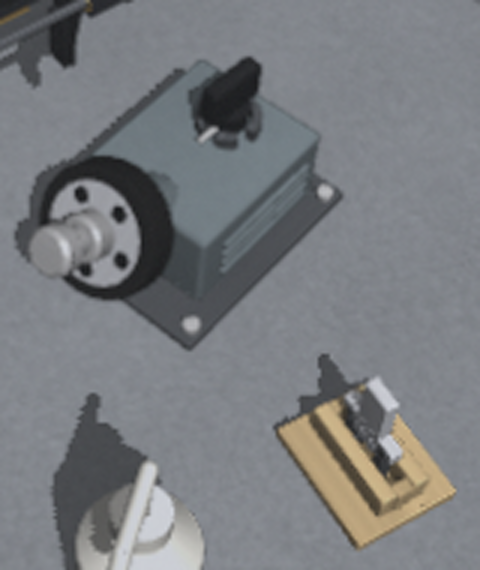

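Create fit.py:
```python
from h import *
from scipy.spatial import cKDTree
def top(n):
    X,d,p=cloud(n); C=p.astype(int)
    m=(d>0)&(abs(X[...,2]-.09)<.005)&(C.max(2)-C.min(2)<40)&(np.hypot(X[...,0]-.51,X[...,1]-.06)<.13)
    _,l,s,_=cv2.connectedComponentsWithStats(m.astype(np.uint8)); k=1+s[1:,4].argmax(); return X[l==k]
```

Run:
```python
from fit import *
from scipy.optimize import least_squares
for n in ['scene','side']:
    h=top(n); r=cv2.minAreaRect(h[:,:2].astype(np.float32)); print(n,len(h),h.mean(0),r)
def rack(n):
    X,d,p=cloud(n); C=p.astype(int)
    m=(d>0)&(C[...,0]-C[...,2]>50)&(np.hypot(X[...,0]-.54,X[...,1]-.308)<.09)&(abs(X[...,2]-.038)<.005); return X[m]
for n in ['scene','side']:
    h=rack(n); print('rack',n,len(h),h.mean(0),cv2.minAreaRect(h[:,:2].astype(np.float32)))
    X,d,p=cloud(n); m=(d>0)&(np.hypot(X[...,0]-.54,X[...,1]-.308)<.05)&(X[...,2]>.07); t=X[m]; print('tab',len(t),t.mean(0),t.max(0),np.linalg.svd(t[:,:2]-t[:,:2].mean(0),full_matrices=0)[2][0])
    # wheel/axle: points beyond the housing above z .12
    m=(d>0)&(abs(X[...,0]-.62)<.09)&(abs(X[...,1]-.09)<.06)&(X[...,2]>.13)&(p.mean(2)>120); t=X[m]; print('axle',len(t),t.mean(0),t.max(0))
    m=(d>0)&(np.hypot(X[...,0]-.465,X[...,1]-.044)<.05)&(X[...,2]>.12)&(X[...,2]<.155);t=X[m];print('knob',len(t),t.mean(0),cv2.minAreaRect(t[:,:2].astype(np.float32)))
```

```text
scene 1838 [0.49719243 0.05513624 0.08972403] ((0.4963719844818115, 0.0474146269261837), (0.1555546522140503, 0.12902894616127014), 12.695454597473145)
side 1851 [0.49304176 0.05903129 0.09121705] ((0.5064056515693665, 0.047203075140714645), (0.18248194456100464, 0.13503652811050415), 12.85657024383545)
rack scene 291 [0.54635943 0.3199665  0.03799288] ((0.5394847989082336, 0.3110957145690918), (0.08869189769029617, 0.043648459017276764), 87.00489807128906)
tab 172 [0.54218206 0.30875694 0.09448589] [0.54675709 0.32196354 0.11149536] [-0.02055503  0.99978872]
axle 260 [0.64770233 0.08346891 0.13829067] [0.68069737 0.10534761 0.15223453]
knob 243 [0.46839409 0.04392033 0.1397588 ] ((0.46424728631973267, 0.04054897278547287), (0.0562429279088974, 0.019190236926078796), 11.296330451965332)
rack side 322 [0.5319423  0.31975908 0.03849465] ((0.5380318760871887, 0.3090638518333435), (0.091644786298275, 0.04688058793544769), 83.42158508300781)
tab 212 [0.53493685 0.30884124 0.09328458] [0.54460818 0.32780877 0.11172807] [0.19797919 0.98020622]
axle 219 [0.64861688 0.07541715 0.1810195 ] [0.68792088 0.10749814 0.63152192]
knob 341 [0.45972081 0.04120737 0.13995567] ((0.46237602829933167, 0.03662484884262085), (0.05695076659321785, 0.025273850187659264), 11.875072479248047)
```

Create go.py:
```python
from h import *
from scipy.spatial.transform import Rotation as R
cl=np.array([.539,.309]); cy=np.deg2rad(-6.5); T=np.array([.5525,.06,0]); ty=np.deg2rad(12.7)
Rz=lambda a:R.from_euler('z',a).as_matrix()
def axle():
    M=Rz(ty)@R.from_euler('y',-np.deg2rad(28)).as_matrix(); return T+Rz(ty)@[.102,0,.119],M
def delta(p,M):
    """first rotate (vec in tool axes), then translate (in new tool axes)"""
    s=sensors.state(); A=np.array(s['tcp_rot']); r=R.from_matrix(A.T@M).as_rotvec(); d=M.T@(np.array(p)-s['position'])
    print('t',s['time'],'rot',r.round(4),'then move',d.round(4),'norot move',(A.T@(np.array(p)-s['position'])).round(4))
def tool(Mo,flip):  # tool holding object frame Mo: tool z=-obj z, y=+-obj y
    y=flip*Mo[:,1]; z=-Mo[:,2]; return np.stack([np.cross(y,z),y,z],1)
```

Run:
```python
from go import *
print(np.array(sensors.state()['tcp_rot']).round(3))
for f in (1,-1): delta([.539,.309,.23],tool(Rz(cy),f))
p,M=axle(); print(p)
for f in (1,-1): delta(p,tool(M,f))
```

```text
[[-0.     1.    -0.001]
 [ 1.     0.    -0.   ]
 [-0.    -0.001 -1.   ]]
t 0.15 rot [-1.3000e-03 -1.0000e-03 -1.4573e+00] then move [ 0.1448  0.2945 -0.0003] norot move [ 3.090e-01 -1.105e-01 -1.000e-04]
t 0.15 rot [-1.1000e-03  1.3000e-03  1.6843e+00] then move [-0.1448 -0.2945 -0.0003] norot move [ 3.090e-01 -1.105e-01 -1.000e-04]
[0.65200452 0.08242431 0.119     ]
t 0.15 rot [-0.438  -0.3507 -1.7521] then move [0.0339 0.0799 0.1074] norot move [0.0824 0.0026 0.1107]
t 0.15 rot [-0.3304  0.4127  1.3203] then move [-0.0339 -0.0799  0.1074] norot move [0.0824 0.0026 0.1107]
```

Units first: shifts go in shares of 62.5 mm and turns go in shares of pi rad. So 0.0515 m is 0.824, -0.0184 m is -0.2944, -0.182 rad / 3.1416 = -0.0579.

Call:
{"api": "nudge_tcp", "payload": {"moves": [[[0.824,-0.2944,0],[0,0,0]],[[0.824,-0.2944,0],[0,0,0]],[[0.824,-0.2944,0],[0,0,0]],[[0.824,-0.2944,0],[0,0,0]],[[0.824,-0.2944,0],[0,0,0]],[[0.824,-0.2944,0],[0,0,0]],[[0,0,0],[0,0,-0.0579]],[[0,0,0],[0,0,-0.0579]],[[0,0,0],[0,0,-0.0579]],[[0,0,0],[0,0,-0.0579]],[[0,0,0],[0,0,-0.0579]],[[0,0,0],[0,0,-0.0579]],[[0,0,0],[0,0,-0.0579]],[[0,0,0],[0,0,-0.0579]],[[0,0,0],[0,0,0]],[[0,0,0],[0,0,0]]], "jaw": 0.06}}

```text
time: 2.15
position: [0.5396, 0.3089, 0.2304]
tcp_rot: [[-0.993, 0.118, -0.0], [0.118, 0.993, -0.0], [0.0, -0.0, -1.0]]
ft_force: [-0.9, 0.3, 0.2]
opening: 0.0601
finger_force: 0.0
```

Run:
```python
from go import *
print(np.array(sensors.state()['joints']).round(2)); save('wrist','w1')
X,d,p=cloud('w1'); C=p.astype(int)
m=(d>0)&(np.hypot(X[...,0]-.54,X[...,1]-.308)<.06)
t=X[m&(X[...,2]>.102)]; print('tabtop',len(t),t.mean(0),cv2.minAreaRect(t[:,:2].astype(np.float32)))
t=X[m&(abs(X[...,2]-.058)<.008)]; print('shoulder',len(t),t.mean(0),cv2.minAreaRect(t[:,:2].astype(np.float32)))
t=X[m&(abs(X[...,2]-.038)<.004)]; print('racktop',len(t),t.mean(0),cv2.minAreaRect(t[:,:2].astype(np.float32)))
delta([.539,.309,.23],tool(Rz(cy),1))
```

```text
[-0.22  0.29 -0.42  1.51  0.12  1.36  0.8 ]
tabtop 82419 [0.51586742 0.31012138 0.32215048] ((0.5315089821815491, 0.3103436529636383), (0.11715579777956009, 0.06162292882800102), 82.9594955444336)
shoulder 498 [0.53561527 0.30820475 0.06222682] ((0.5376459956169128, 0.3077477812767029), (0.05878983438014984, 0.013882819563150406), 83.62476348876953)
racktop 1719 [0.53382605 0.31215141 0.03773321] ((0.5383797287940979, 0.3106519281864166), (0.0898841843008995, 0.042195819318294525), 83.94434356689453)
t 2.2 rot [-0.0002 -0.0001 -0.0038] then move [0.0006 0.     0.0004] norot move [0.0006 0.     0.0004]
```

View pics/w1.png

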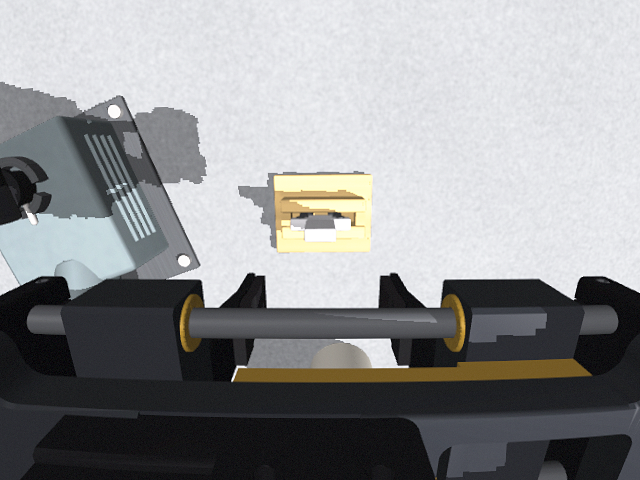

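The picture shows the stand and clip centred at about (320,225), square between the fingers, so I'm going down to grasp.

To row units: 0.04 m is 0.64, 0.002 m is 0.032.

Call:
{"api": "nudge_tcp", "payload": {"moves": [[[0.032,-0.016,0.64],[0,0,0]],[[0,0,0.64],[0,0,0]],[[0,0,0.64],[0,0,0]],[[0,0,0.352],[0,0,0]],[[0,0,0.16],[0,0,0]],[[0,0,0],[0,0,0]]]}}

```text
time: 2.95
position: [0.5374, 0.3082, 0.0784]
tcp_rot: [[-0.993, 0.115, -0.0], [0.115, 0.993, -0.0], [0.0, -0.0, -1.0]]
ft_force: [-0.0, -0.1, 1.2]
opening: 0.0598
finger_force: 0.0
```

Call:
{"api": "nudge_tcp", "payload": {"moves": [[[0,0,0],[0,0,0]],[[0,0,0],[0,0,0]],[[0,0,0],[0,0,0]],[[0,0,0],[0,0,0]],[[0,0,0],[0,0,0]],[[0,0,0],[0,0,0]]], "jaw": 0.0, "force": 50}}

```text
time: 3.7
position: [0.5377, 0.3082, 0.0788]
tcp_rot: [[-0.993, 0.115, 0.0], [0.115, 0.993, -0.0], [-0.0, 0.0, -1.0]]
ft_force: [0.2, -0.1, 0.8]
opening: 0.0274
finger_force: 50.0
```

Call:
{"api": "nudge_tcp", "payload": {"moves": [[[0,0,-0.32],[0,0,0]],[[0,0,-0.48],[0,0,0]],[[0,0,-0.8],[0,0,0]],[[0,0,-0.8],[0,0,0]],[[0,0,-0.8],[0,0,0]],[[0,0,0],[0,0,0]],[[0,0,0],[0,0,0]]]}}

```text
time: 4.58
position: [0.5371, 0.3081, 0.2788]
tcp_rot: [[-0.993, 0.114, 0.0], [0.114, 0.993, -0.0], [-0.0, -0.0, -1.0]]
ft_force: [-0.1, -0.2, -1.7]
opening: 0.0272
finger_force: 50.0
```

Run:
```python
from go import *
save('wrist','w2'); save('side','s2'); save('scene','c2')
p,M=axle(); Tm=tool(M,1)
# grasp: TCP at clip z = 58-11 (+1) mm
print('pre'); delta(p+M[:,2]*(.048+.075),Tm)
a=[cv2.imread('pics/w2.png')[150:450,150:490],cv2.imread('pics/s2.png')[150:450,100:500],];cv2.imwrite('pics/m2.png',np.hstack(a))
```

```text
pre
t 4.725 rot [-0.0835 -0.4867 -0.3293] then move [ 0.0187 -0.2451  0.046 ] norot move [-0.0858 -0.2296  0.0495]
```

View pics/m2.png

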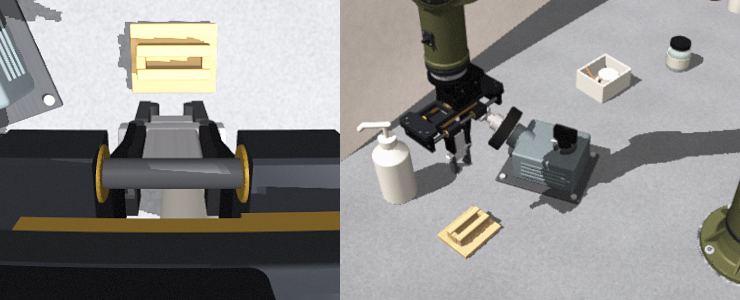

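The clip is out of the stand, held upright by its tab, and the stand is empty at about (175,60) in the left half. Before moving on I'll check the axle pose against the depth data.

Run:
```python
from go import *
from scipy.optimize import least_squares
p,M=axle()
for n in ['scene','side','s2','c2','w1']:
    X,d,_=cloud(n); Q=((X-p)@M)[d>0]; r=np.hypot(Q[:,1],Q[:,2])
    b=Q[(Q[:,0]>-70)&(Q[:,0]<.05)&(Q[:,0]>-.08)&(r<.075)]; rb=np.hypot(b[:,1],b[:,2])
    e=b[(b[:,0]>.024)&(rb<.017)]; f=b[(abs(b[:,0]+.03)<.008)&(rb>.026)&(rb<.04)]; c=b[(abs(b[:,0]-.022)<.006)&(rb>.012)&(rb<.028)]
    print(n,'end',len(e),np.median(e[:,0]) if len(e) else 0,'wheelfront',len(f),np.median(f[:,0]) if len(f) else 0,'cyl',len(c))
    if len(c)>15:
        s=least_squares(lambda q:np.hypot(c[:,1]-q[0],c[:,2]-q[1])-.02,[0,0],loss='soft_l1',f_scale=.001); print('   cyl centre y,z',s.x.round(4))
    w=b[(rb>.048)&(b[:,0]>-.062)&(b[:,0]<-.028)]
    if len(w)>30: s=least_squares(lambda q:np.hypot(w[:,1]-q[0],w[:,2]-q[1])-.0545,[0,0],loss='soft_l1',f_scale=.002); print('   wheel',len(w),s.x.round(4))
```

```text
scene end 135 0.0273986973160418 wheelfront 350 -0.03133968088618442 cyl 133
   cyl centre y,z [-0.0009 -0.0002]
   wheel 564 [-0.0005  0.0008]
side end 10 0.027530376097350175 wheelfront 19 -0.030287670226093247 cyl 83
   cyl centre y,z [-0.0041  0.0027]
   wheel 584 [-0.0035  0.003 ]
s2 end 0 0 wheelfront 14 -0.0303254009086935 cyl 4
   wheel 580 [-0.0033  0.0031]
c2 end 131 0.02759976281803654 wheelfront 350 -0.031094520478118823 cyl 130
   cyl centre y,z [-0.001   0.0003]
   wheel 569 [-0.0004  0.0006]
w1 end 0 0 wheelfront 0 0 cyl 0
```

To row units: -0.049 m is -0.784, 0.02 m is 0.32, -0.1217 rad / 3.1416 = -0.0387.

```bash
sed -i 's/\[.5525,.06,0\]/[.552,.0578,0]/' go.py
```

Call:
{"api": "nudge_tcp", "payload": {"moves": [[[0,0,0],[-0.0067,-0.0387,-0.0262]],[[0,0,0],[-0.0067,-0.0387,-0.0262]],[[0,0,0],[-0.0067,-0.0387,-0.0262]],[[0,0,0],[-0.0067,-0.0387,-0.0262]],[[0.064,-0.784,0],[0,0,0]],[[0.064,-0.784,0],[0,0,0]],[[0.064,-0.784,0],[0,0,0]],[[0.064,-0.784,0],[0,0,0]],[[0.048,-0.784,0],[0,0,0]],[[0,0,0.32],[0,0,0]],[[0,0,0],[0,0,0]],[[0,0,0],[0,0,0]]]}}

```text
time: 6.22
position: [0.5837, 0.0685, 0.2512]
tcp_rot: [[-0.86, -0.221, 0.459], [-0.195, 0.975, 0.105], [-0.471, 0.001, -0.882]]
ft_force: [0.9, 0.1, -0.6]
opening: 0.0273
finger_force: 50.0
```

Run:
```python
from go import *
save('wrist','w3'); save('scene','c3'); save('side','s3')
p,M=axle(); Tm=tool(M,1)
delta(p+M[:,2]*(.0488+.03),Tm)
a=[cv2.resize(cv2.imread('pics/c3.png')[200:350,270:430],(480,450)),cv2.resize(cv2.imread('pics/w3.png'),(320,240))]
im=np.zeros((450,800,3),np.uint8); im[:,:480]=a[0]; im[:240,480:]=a[1]; im[240:450,480:760]=cv2.resize(cv2.imread('pics/s3.png')[200:350,160:360],(280,210)); cv2.imwrite('pics/m3.png',im)
```

```text
t 6.375 rot [0.0015 0.0038 0.0007] then move [ 0.0023 -0.0033  0.0709] norot move [ 0.0026 -0.0034  0.0709]
```

View pics/m3.png

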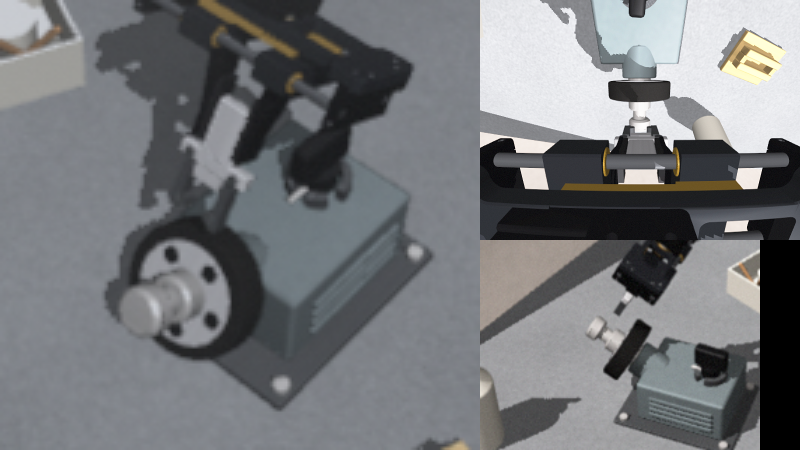

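The clip hangs above the axle. In the wrist view the axle (about x 640 in the panel) lines up with the tab. I'll settle the sideways offset from the wrist camera's own depth.

Run:
```python
from go import *
from scipy.optimize import least_squares
p,M=axle(); s=sensors.state(); 
X,d,im=cloud('w3'); Q=((X-p)@M)[d>0]; r=np.hypot(Q[:,1],Q[:,2])
b=Q[(Q[:,0]>-.08)&(Q[:,0]<.05)&(r<.075)]; rb=np.hypot(b[:,1],b[:,2])
w=b[(rb>.045)&(b[:,0]<-.025)&(b[:,0]>-.065)]; print('wheel',len(w),'y range',w[:,1].min(),w[:,1].max(),'x',np.percentile(w[:,0],[2,98]))
q=least_squares(lambda q:np.hypot(w[:,1]-q[0],w[:,2]-q[1])-.0545,[0,0],loss='soft_l1',f_scale=.002).x;print(q)
for x in np.arange(-.03,.034,.004):
    c=b[(abs(b[:,0]-x)<.002)&(rb<.03)]
    if len(c)>5: print(round(x,3),len(c),'top z',np.percentile(c[:,2],95).round(4),'y',c[:,1].min().round(4),c[:,1].max().round(4))
print('tcp in axle',((np.array(s['position'])-p)@M).round(4))
# clip shoulder in tool frame
A=np.array(s['tcp_rot']); Y=((X-s['position'])@A)[d>0]; c=Y[(abs(Y[:,0])<.02)&(Y[:,2]>.010)&(Y[:,2]<.03)&(abs(Y[:,1])<.04)]; print('clip',len(c),c[:,1].min(),c[:,1].max(),np.percentile(c[:,0],[2,50,98]))
cv2.imwrite('pics/w3c.png',cv2.resize(im[120:340,200:440,::-1],None,fx=2.5,fy=2.5))
```

```text
wheel 4805 y range -0.05348342555914803 0.05473600212408236 x [-0.06020328 -0.03154683]
[0.00062472 0.00122198]
-0.026 60 top z 0.0213 y -0.0119 0.017
-0.022 189 top z 0.0213 y -0.0179 0.02
-0.018 196 top z 0.0212 y -0.018 0.0202
-0.014 170 top z 0.0214 y -0.0181 0.0202
-0.01 90 top z 0.0194 y -0.0151 0.0173
-0.006 109 top z 0.0133 y -0.01 0.0131
-0.002 106 top z 0.0137 y -0.0101 0.012
0.002 105 top z 0.0134 y -0.0101 0.0121
0.006 199 top z 0.0166 y -0.0151 0.0168
0.01 225 top z 0.0205 y -0.0189 0.0207
0.014 184 top z 0.0214 y -0.0191 0.0207
0.018 162 top z 0.0214 y -0.0177 0.0207
0.022 102 top z 0.0215 y -0.0071 0.0208
0.026 74 top z 0.021 y -0.0073 0.0138
0.03 20 top z 0.0177 y -0.0054 0.0139
tcp in axle [0.0023 0.0033 0.1497]
clip 1078 -0.0299461210676148 0.02977890557781186 [-0.00091998  0.00579239  0.00684821]
```

View pics/w3c.png

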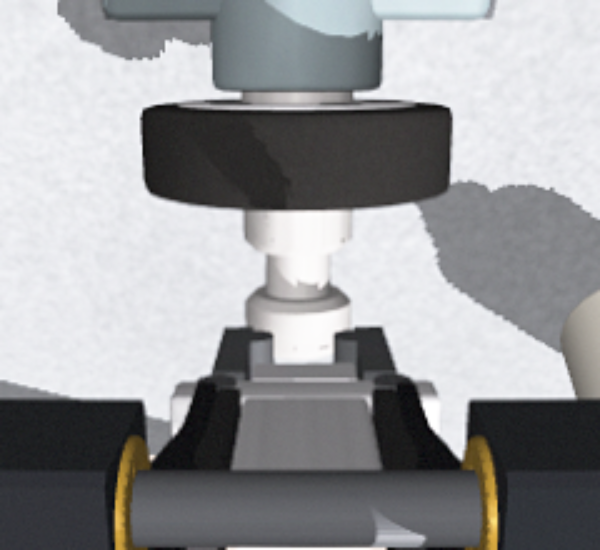

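In the crop the groove is at about (298,275) and the clip is centred at (305,380). The wrist depth puts the axle at y +1 mm, z +1 mm and x -1 mm from my estimate.

To row units: 0.02 m is 0.32, 0.01 m is 0.16, 0.004 rad / 3.1416 = 0.0013.

Call:
{"api": "nudge_tcp", "payload": {"moves": [[[0.0528,-0.0368,0.32],[0,0.0013,0]],[[0,0,0.32],[0,0,0]],[[0,0,0.32],[0,0,0]],[[0,0,0.16],[0,0,0]],[[0,0,0],[0,0,0]],[[0,0,0],[0,0,0]]], "force": 60}}

```text
time: 7.12
position: [0.6143, 0.0721, 0.1893]
tcp_rot: [[-0.861, -0.22, 0.458], [-0.194, 0.976, 0.104], [-0.47, 0.001, -0.883]]
ft_force: [-0.2, -0.4, -1.0]
opening: 0.0274
finger_force: 60.0
```

Run:
```python
from go import *
p,M=axle(); s=sensors.state(); print('tcp in axle',((np.array(s['position'])-p)@M).round(4))
save('wrist','w4')
```

```text
tcp in axle [-0.0007  0.0003  0.0799]
```

Call:
{"api": "nudge_tcp", "payload": {"moves": [[[0,0,0.096],[0,0,0]],[[0,0,0.08],[0,0,0]],[[0,0,0.08],[0,0,0]],[[0,0,0],[0,0,0]]]}}

```text
time: 7.68
position: [0.6224, 0.0744, 0.1761]
tcp_rot: [[-0.86, -0.22, 0.46], [-0.194, 0.975, 0.105], [-0.472, 0.001, -0.882]]
ft_force: [-3.8, 0.2, 5.8]
opening: 0.0276
finger_force: 60.0
```

To row units: 0.004 m is 0.064, 0.003 m is 0.048.

Call:
{"api": "nudge_tcp", "payload": {"moves": [[[0,0,0.064],[0,0,0]],[[0,0,0.064],[0,0,0]],[[0,0,0.048],[0,0,0]],[[0,0,0.048],[0,0,0]],[[0,0,0],[0,0,0]],[[0,0,0],[0,0,0]]]}}

```text
time: 8.43
position: [0.6275, 0.0755, 0.1614]
tcp_rot: [[-0.862, -0.22, 0.456], [-0.194, 0.975, 0.104], [-0.468, 0.002, -0.884]]
ft_force: [0.2, 2.2, -0.1]
opening: 0.0273
finger_force: 60.0
```

Run:
```python
from go import *
p,M=axle(); s=sensors.state(); print('tcp in axle',((np.array(s['position'])-p)@M).round(4), 'f axle',(np.array(s['ft_force'])@M).round(1))
```

```text
tcp in axle [-0.0017  0.0007  0.0489] f axle [ 0.6  2.1 -0.4]
```

To row units: 0.002 m is 0.032.

Call:
{"api": "nudge_tcp", "payload": {"moves": [[[0,0,0.032],[0,0,0]],[[0,0,0.032],[0,0,0]],[[0,0,0],[0,0,0]]]}}

```text
time: 8.8
position: [0.6285, 0.0755, 0.1613]
tcp_rot: [[-0.862, -0.22, 0.456], [-0.194, 0.976, 0.104], [-0.468, 0.001, -0.884]]
ft_force: [-23.7, -2.9, 25.8]
opening: 0.0273
finger_force: 60.0
```

Run:
```python
from go import *
p,M=axle(); s=sensors.state(); print('tcp in axle',((np.array(s['position'])-p)@M).round(4), 'f axle',(np.array(s['ft_force'])@M).round(1))
```

```text
tcp in axle [-0.0008  0.0004  0.0484] f axle [-8.8  2.4 34. ]
```

To row units: -0.003 m is -0.048.

Call:
{"api": "nudge_tcp", "payload": {"moves": [[[0,0,-0.048],[0,0,0]],[[0,0,0],[0,0,0]]]}}

```text
time: 9.05
position: [0.6279, 0.0753, 0.1614]
tcp_rot: [[-0.862, -0.22, 0.457], [-0.194, 0.976, 0.104], [-0.469, 0.001, -0.883]]
ft_force: [-7.1, 0.4, 7.5]
opening: 0.0276
finger_force: 60.0
```

Call:
{"api": "nudge_tcp", "payload": {"moves": [[[0,0,0],[0,0,0]],[[0,0,0],[0,0,0]],[[0,0,0],[0,0,0]],[[0,0,0],[0,0,0]]], "jaw": 0.06}}

```text
time: 9.55
position: [0.6281, 0.0751, 0.1606]
tcp_rot: [[-0.862, -0.22, 0.457], [-0.193, 0.976, 0.104], [-0.468, 0.001, -0.884]]
ft_force: [-1.0, -0.5, -0.3]
opening: 0.0573
finger_force: 0.0
```

Call:
{"api": "nudge_tcp", "payload": {"moves": [[[0,0,-0.32],[0,0,0]],[[0,0,-0.48],[0,0,0]],[[0,0,-0.64],[0,0,0]],[[0,0,-0.64],[0,0,0]],[[0,0,0],[0,0,0]],[[0,0,0],[0,0,0]]]}}

```text
time: 10.3
position: [0.5685, 0.0617, 0.2751]
tcp_rot: [[-0.862, -0.22, 0.456], [-0.194, 0.976, 0.104], [-0.468, 0.001, -0.884]]
ft_force: [-0.9, 0.2, -0.9]
opening: 0.0601
finger_force: 0.0
```

Run:
```python
from go import *
save('wrist','w5'); save('scene','c5'); p,M=axle()
T[:]=T+Rz(ty)@[-.001,.001,0]
k=T+Rz(ty)@[-.09,0,.133]; print(k)
X,d,im=cloud('w5'); m=(d>0)&(np.hypot(X[...,0]-k[0],X[...,1]-k[1])<.05)&(X[...,2]>.12)&(X[...,2]<.16);t=X[m];print('knob',len(t),t.mean(0),cv2.minAreaRect(t[:,:2].astype(np.float32)) if len(t)>4 else 0)
Q=((X-p)@M)[d>0]; c=Q[(abs(Q[:,0])<.012)&(abs(Q[:,1])<.035)&(Q[:,2]>.02)&(Q[:,2]<.08)]; print('clip',len(c),c.min(0),c.max(0),np.median(c,0))
for f in(1,-1): delta([k[0],k[1],.23],tool(Rz(ty),f)) 
cv2.imwrite('pics/m5.png',np.hstack([im[0:480,180:470,::-1],cv2.resize(cv2.imread('pics/c5.png')[200:350,280:430],(480,480))]))
```

```text
[0.46300651 0.03876953 0.133     ]
knob 1595 [0.47369671 0.04010978 0.14694936] ((0.4749581813812256, 0.040224675089120865), (0.03132075071334839, 0.017957134172320366), 8.29053020477295)
clip 1433 [-0.00940045 -0.02912096  0.02029549] [0.00440671 0.03024651 0.07769394] [-0.00593466  0.00123875  0.05161079]
t 10.4 rot [ 1.600e-03  4.851e-01 -3.000e-04] then move [0.1077 0.0007 0.0439] norot move [ 0.1158  0.0006 -0.0114]
t 10.4 rot [ 7.5450e-01 -2.5000e-03  3.0493e+00] then move [-0.1077 -0.0007  0.0439] norot move [ 0.1158  0.0006 -0.0114]
```

View pics/m5.png

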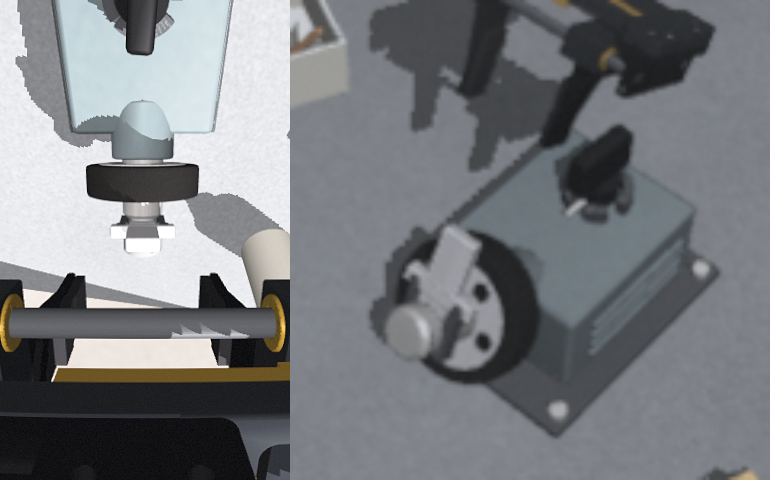

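The clip sits square in the groove, with its tab at about (455,250) in the right panel and its top at the home height. Next is the knob.

To row units: 0.036 m is 0.576, 0.024 m is 0.384, 0.1617 rad / 3.1416 = 0.0515.

Call:
{"api": "nudge_tcp", "payload": {"moves": [[[0,0,0],[0,0.0515,0]],[[0,0,0],[0,0.0515,0]],[[0,0,0],[0,0.0515,0]],[[0.576,0,0],[0,0,0]],[[0.576,0,0.32],[0,0,0]],[[0.576,0.0112,0.384],[0,0,0]],[[0,0,0],[0,0,0]],[[0,0,0],[0,0,0]],[[0,0,0],[0,0,0]]], "jaw": 0.05}}

```text
time: 11.52
position: [0.4647, 0.0391, 0.2321]
tcp_rot: [[-0.975, -0.22, 0.004], [-0.22, 0.975, 0.002], [-0.004, 0.001, -1.0]]
ft_force: [-0.3, -0.0, 0.7]
opening: 0.0502
finger_force: 0.0
```

Run:
```python
from go import *
print(np.array(sensors.state()['joints']).round(2)); save('wrist','w6'); k=np.array([.463,.039])
X,d,im=cloud('w6'); r=np.hypot(X[...,0]-k[0],X[...,1]-k[1]); s=sensors.state()
for a,b in [(.143,.155),(.112,.155)]:
    m=(d>0)&(r<.036)&(X[...,2]>a)&(X[...,2]<b);t=X[m];print('knob',len(t),t.mean(0),cv2.minAreaRect(t[:,:2].astype(np.float32)) if len(t)>4 else 0)
cv2.imwrite('pics/w6.png',im[:,:,::-1])
delta([k[0],k[1],.133],tool(Rz(ty),1))
```

```text
[-0.03 -0.07 -0.11  1.88 -0.01  1.32  1.66]
knob 1646 [0.46079425 0.03823831 0.14744326] ((0.46226993203163147, 0.038513440638780594), (0.05552717298269272, 0.017937064170837402), 8.772198677062988)
knob 2223 [0.45961337 0.03782241 0.13975416] ((0.46204572916030884, 0.03868718445301056), (0.03564072400331497, 0.05466173589229584), 75.34503936767578)
t 11.575 rot [0.0013 0.0041 0.0002] then move [0.0015 0.0002 0.0991] norot move [0.002  0.0001 0.0991]
```

View pics/w6.png

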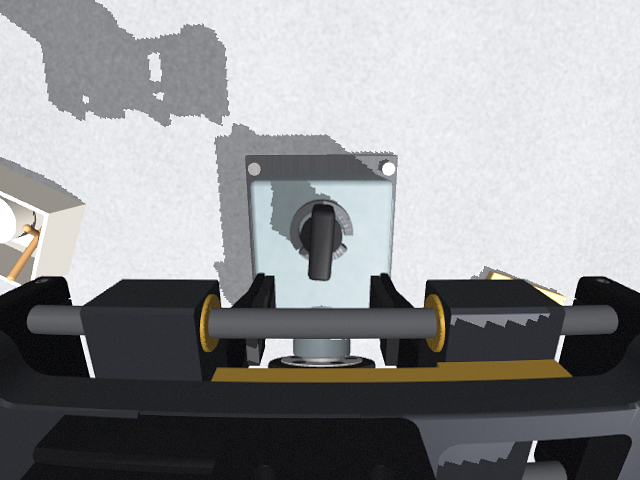

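The wing runs from (322,205) to (318,280). The last joint is at 1.66 with a 2.69 limit, so turning +1.22 would pass its range. I'll take the half-turned grasp instead.

To row units: 0.1784 rad / 3.1416 = 0.0568.

Call:
{"api": "nudge_tcp", "payload": {"moves": [[[0,0,0],[0,0,0.0568]],[[0,0,0],[0,0,0.0568]],[[0,0,0],[0,0,0.0568]],[[0,0,0],[0,0,0.0568]],[[0,0,0],[0,0,0.0568]],[[0,0,0],[0,0,0.0568]],[[0,0,0],[0,0,0.0568]],[[0,0,0],[0,0,0.0568]],[[0,0,0],[0,0,0.0568]],[[0,0,0],[0,0,0.0568]],[[0,0,0],[0,0,0.0568]],[[0,0,0],[0,0,0.0568]],[[0,0,0],[0,0,0.0568]],[[0,0,0],[0,0,0.0568]],[[0,0,0],[0,0,0.0568]],[[0,0,0],[0,0,0.0568]],[[0,0,0],[0,0,0.0568]],[[0,0,0],[0,0,0.0568]],[[0,0,0],[0,0,0]],[[0,0,0],[0,0,0]]]}}

```text
time: 14.08
position: [0.4637, 0.0389, 0.2317]
tcp_rot: [[0.988, 0.154, 0.003], [0.154, -0.988, 0.002], [0.003, -0.002, -1.0]]
ft_force: [0.1, 0.5, -0.4]
opening: 0.0498
finger_force: 0.0
```

Run:
```python
from go import *
print(np.array(sensors.state()['joints']).round(2)); delta([.4623,.0386,.126],tool(Rz(np.deg2rad(8.8)),-1))
```

```text
[ 0.08 -0.07 -0.21  1.88 -0.02  1.32 -1.54]
t 14.075 rot [-0.0015 -0.003   0.0014] then move [-1.400e-03  1.000e-04  1.057e-01] norot move [-0.0017  0.0002  0.1056]
```

To row units: 0.04 m is 0.64, 0.02 m is 0.32, -0.003 rad / 3.1416 = -0.001.

Call:
{"api": "nudge_tcp", "payload": {"moves": [[[-0.024,0,0.64],[0,-0.001,0]],[[0,0,0.64],[0,0,0]],[[0,0,0.32],[0,0,0]],[[0,0,0.088],[0,0,0]],[[0,0,0],[0,0,0]],[[0,0,0],[0,0,0]]]}}

```text
time: 14.82
position: [0.4628, 0.0388, 0.1272]
tcp_rot: [[0.988, 0.152, 0.002], [0.152, -0.988, 0.002], [0.002, -0.001, -1.0]]
ft_force: [-0.2, 0.5, -0.7]
opening: 0.0499
finger_force: 0.0
```

Call:
{"api": "nudge_tcp", "payload": {"moves": [[[0,0,0],[0,0,0]],[[0,0,0],[0,0,0]],[[0,0,0],[0,0,0]],[[0,0,0],[0,0,0]],[[0,0,0],[0,0,0]]], "jaw": 0.0, "force": 40}}

```text
time: 15.45
position: [0.462, 0.0381, 0.1261]
tcp_rot: [[0.989, 0.151, -0.0], [0.151, -0.989, 0.001], [-0.0, -0.001, -1.0]]
ft_force: [-0.5, -1.8, 1.3]
opening: 0.0175
finger_force: 40.0
```

Call:
{"api": "nudge_tcp", "payload": {"moves": [[[0,0,-0.08],[0,0,0]],[[0,0,-0.08],[0,0,0]],[[0,0,-0.08],[0,0,0]],[[0,0,0],[0,0,0]],[[0,0,0],[0,0,0]]]}}

```text
time: 16.08
position: [0.4618, 0.0381, 0.1405]
tcp_rot: [[0.989, 0.151, -0.001], [0.151, -0.989, 0.001], [-0.001, -0.001, -1.0]]
ft_force: [5.2, -4.1, -8.2]
opening: 0.0178
finger_force: 40.0
```

To row units: -0.129 rad / 3.1416 = -0.0411.

Call:
{"api": "nudge_tcp", "payload": {"moves": [[[0,0,0],[0,0,-0.0411]],[[0,0,0],[0,0,-0.0411]],[[0,0,0],[0,0,-0.0411]],[[0,0,0],[0,0,-0.0411]],[[0,0,0],[0,0,-0.0411]],[[0,0,0],[0,0,-0.0411]],[[0,0,0],[0,0,-0.0411]],[[0,0,0],[0,0,-0.0411]],[[0,0,0],[0,0,-0.0411]],[[0,0,0],[0,0,-0.0411]],[[0,0,0],[0,0,0]],[[0,0,0],[0,0,0]]]}}

```text
time: 17.58
position: [0.463, 0.0369, 0.1408]
tcp_rot: [[0.129, 0.992, 0.002], [0.992, -0.129, -0.001], [-0.001, 0.002, -1.0]]
ft_force: [6.0, -5.4, -9.8]
opening: 0.0178
finger_force: 40.0
```

```bash
python3 -c "
from go import *
s=sensors.state();A=np.array(s['tcp_rot']);print('sel',np.arctan2(A[1,0],A[0,0])-ty,s['moment'])"
```

```text
sel 1.2193831481389732 [-1.46655386 -1.51207318  0.03195514]
```

Selector is at 1.219 rad, so I'm lowering it into the notch.

To row units: 0.005 m is 0.08.

Call:
{"api": "nudge_tcp", "payload": {"moves": [[[0,0,0.08],[0,0,0]],[[0,0,0.08],[0,0,0]],[[0,0,0.08],[0,0,0]],[[0,0,0],[0,0,0]],[[0,0,0],[0,0,0]]]}}

```text
time: 18.2
position: [0.463, 0.0369, 0.1264]
tcp_rot: [[0.129, 0.992, 0.002], [0.992, -0.129, -0.001], [-0.001, 0.002, -1.0]]
ft_force: [4.4, -5.7, -6.1]
opening: 0.0176
finger_force: 40.0
```

Call:
{"api": "nudge_tcp", "payload": {"moves": [[[0,0,0],[0,0,0]],[[0,0,0],[0,0,0]],[[0,0,0],[0,0,0]],[[0,0,0],[0,0,0]]], "jaw": 0.05}}

```text
time: 18.7
position: [0.4617, 0.0391, 0.1261]
tcp_rot: [[0.128, 0.992, -0.001], [0.992, -0.128, 0.002], [0.002, -0.001, -1.0]]
ft_force: [-0.1, -0.4, 0.7]
opening: 0.0468
finger_force: 0.0
```

Call:
{"api": "nudge_tcp", "payload": {"moves": [[[0,0,-0.32],[0,0,0]],[[0,0,-0.64],[0,0,0]],[[0,0,-0.64],[0,0,0]],[[0,0,-0.32],[0,0,0]],[[0,0,0],[0,0,0]],[[0,0,0],[0,0,0]]]}}

```text
time: 19.45
position: [0.4613, 0.0385, 0.2448]
tcp_rot: [[0.128, 0.992, -0.002], [0.992, -0.128, 0.001], [0.001, -0.003, -1.0]]
ft_force: [-0.3, -0.6, -0.6]
opening: 0.05
finger_force: 0.0
```

Run:
```python
from go import *
save('wrist','w7');save('scene','c7');save('side','s7'); k=np.array([.462,.038])
X,d,im=cloud('w7'); r=np.hypot(X[...,0]-k[0],X[...,1]-k[1])
m=(d>0)&(r<.036)&(X[...,2]>.14)&(X[...,2]<.18);t=X[m];print('knob',len(t),t.mean(0),np.percentile(t[:,2],[50,95]),cv2.minAreaRect(t[:,:2].astype(np.float32)))
p,M=axle()
for n in('c7','s7','c5'):
    X,d,_=cloud(n); Q=((X-p)@M)[d>0]; c=Q[(abs(Q[:,0])<.012)&(abs(Q[:,1])<.035)&(Q[:,2]>.03)&(Q[:,2]<.09)]; print('clip',n,len(c),np.percentile(c,[1,50,99],axis=0).round(4))
z=lambda f,y,x:cv2.resize(cv2.imread(f'pics/{f}.png')[y:y+150,x:x+130],(390,450))
cv2.imwrite('pics/m7.png',np.hstack([z('c7',210,295),z('s7',220,230)]))
```

```text
knob 1490 [0.46344869 0.04076039 0.14720326] [0.14743578 0.14868082] ((0.4635082185268402, 0.03954296559095383), (0.05497299134731293, 0.017355717718601227), 82.16812133789062)
clip c7 324 [[-0.0069 -0.0253  0.0302]
 [ 0.0038  0.0045  0.0507]
 [ 0.008   0.0306  0.0779]]
clip s7 145 [[-0.0061 -0.0167  0.0308]
 [-0.0004  0.0116  0.0608]
 [ 0.0057  0.0306  0.0825]]
clip c5 323 [[-0.0059 -0.0262  0.0304]
 [ 0.0039  0.0042  0.0511]
 [ 0.0084  0.0308  0.0772]]
```

View pics/m7.png

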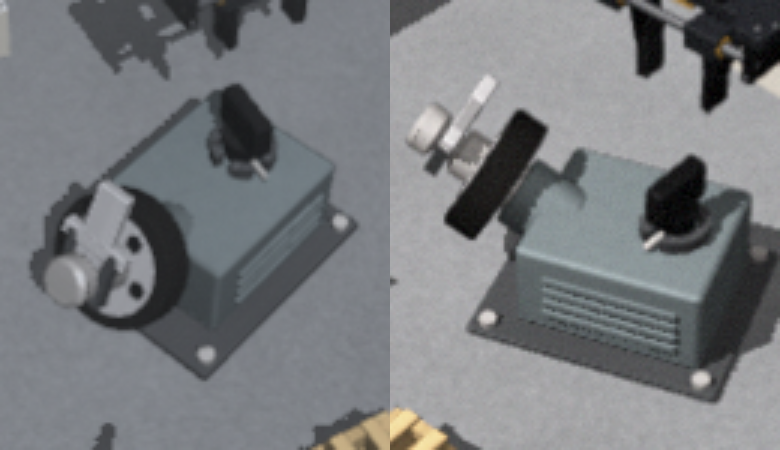

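The clip is seated with a jaw visible below the axle at (435,160). The knob's pin points to the other notch at (655,240). The wing's top is back at its down height, 0.147 m, and its angle is about 1.21 rad.

```bash
python3 -c "
from rig import arm, cams, sensors
print(arm.job_done())"
```

```text
the job is handed in; nothing more can be done
None
```

I pushed the clip into the groove until it met a firm stop and let go of it. Then I turned the selector knob to about 1.21 rad, where it dropped fully into the other notch, and handed the job in at about 20 s; the hand-in call gave no verdict.

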